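# Put the red slot car in its touch-latch display case

## Robot

A 7-joint arm with a two-finger parallel gripper is mounted at the origin on the work surface. World frame = base frame: x ahead of the robot, y to its left, z up, the work surface at z = 0. Lengths are in m, angles in rad, forces in N, time in s.
With the tool pointing down it reaches from about 0.35 to 0.9 m from the base axis. Payload 8.1 kg.
Tool frame: the origin (TCP) lies on the centre line of the jaws, within the pads' length; the fingertips stand 8 mm ahead of it and the grasp point (between the pads) lies 11 mm behind it; z points along the fingers, y is the line along which they close (so a half turn about z gives the same grasp; the last joint's range is limited). The gripper opens to 85 mm and grips with 20 to 120 N. Pads are 22 mm wide; open, the fingers measure 114 mm over their backs; the gripper's body (76 mm by 85 mm) begins 54 mm behind the grasp point. The pads swing forward as they close: fully open they stand 13 mm farther back than shut.
Start: joints at [1.212, 0.434, 0.025, 1.573, -0.012, 1.134, -0.075], TCP at [0.158, -0.605, 0.239] pointing down, gripper open.
Joint ranges: [-2.62, 2.62], [-0.44, 2.09], [-1.27, 1.32], [0.08, 2.57], [-1.32, 4.46], [0.12, 2], [-2.74, 2.74]. Speed limits (rad/s): [2.22, 2.22, 3.01, 3.01, 3.14, 3.14, 3.14].

## Interface

Orientations are given as a 3x3 rotation matrix whose columns are the frame's x, y, z axes.
In Python, from rig import ctrl gives the robot as it stands.
- The arm moves only by the shell command python3 -m handwheel 'ROWS' [OPENING] [FORCE]. ROWS is JSON, a list of rows, each a list of 4 numbers: the shift along the tool's x, y, z in m, then the turn about the tool's z in rad. A call has 1 to 10 rows; each row shifts and turns the commanded pose from where the row before left it, along the tool's axes as they then stand; what a row does not reach is not made up. A row lasts 1/10 s, in which the tool goes at most 50 mm and 8.59 degrees, less where a joint would pass 70% of its speed; a pose out of reach is approached as far as the arm can. A call with a gripper value outside its range is refused whole. OPENING is the finger opening in m, from 0 to 0.0854, set as the call begins (- or left out, the last holds). The fingers move at their own pace and stop on an object; FORCE is the grip in N (left out, the last holds). Time passes only in rows, so rows that do not move let the fingers close. It gives the time, the measured TCP pose, the force, the opening and the grip force at its end, in the units of the state.
- ctrl.read_state(): the state, without advancing time (a new reading comes with each control period).
- ctrl.capture(name): name is "scene" or "top"; returns the picture (420x560x3 uint8, red, green, blue); there is no depth.
- ctrl.camera_params(name): a dict with "K" (3x3 intrinsics, pixels), "dist_coeffs" ([k1, k2, p1, p2, k3] as OpenCV has them; the pictures are not rectified), "T" (4x4, takes a point from camera to world coordinates). Camera axes: x right, y down, z forward; pixel columns grow to the right and rows downward; lengths in m; the calibration is good to about 2 mm. A picture is of the moment at which its call begins. camera_params takes no time and is no camera call.
- ctrl.job_done(): hands the job in; it is judged then, once.
The state is a dict: "time": time; "joint_positions": joint angles; "dq": joint speeds; "effort": joint torques, N m; "tcp_pos": TCP position; "eef_rot": TCP orientation; "ft_force": force on the tool from outside, world axes, zero at the start; "torque": the same for the moment, N m; "opening": opening from 0.0 (shut) to 1.0 (fully open); "finger_force": force on a finger pad.
Only numpy, scipy, OpenCV 4.12 (cv2) and the standard library are available. Lean on these libraries where they do the work, as an engineer would, in place of code of your own. Each camera call takes 0.05 s, during which the arm holds its last target. There are 200 camera calls.

## Task

Open the display case by pressing the yellow pad on its lid down until the latch clicks, then catch the sprung lid against the hand and ease it up slowly, never letting it fly, until it stands fully open. Then put the red car in the case, gently on its wheels in the middle of the grey road strip with its length along the strip, either end first. Leave the lid open, let go, and leave all the other things on the bench where they are.

Things in the scene. Friction and masses are not known exactly. Their poses are not given: they have to be found in the camera images.
- case: Dark wooden case fixed to the bench, 190 mm (its x) by 180 mm (its y), walls 8 mm thick, rim 60 mm high, 164 mm wide inside. Origin at the centre of its underside, z up. Its yaw varies. The lid is hinged along its +x side; pad and latch are on its -x side, nearer the robot. A black latch housing 18 mm deep, 60 mm wide, 32 mm high stands inside at the middle of the -x wall.
- bay (a point): Middle of the grey road strip on the inner floor of the case (the floor's top, 10 mm above the bench; 9 mm towards +x from the case's origin). The strip is 150 mm long along the case's x and 64 mm wide.
- lid (a joint): Lid angle in rad: 0 shut, -0.045 pressed right down, 1.75 its stop fully open (10 degrees past upright). Plywood, 190 mm from hinge to free edge, 184 mm wide, 6 mm thick. A spring drives it open with 3 N at the pad when shut, falling to 0.5 N at the stop, and holds it there. Let go after the click it flies up at over 4 rad/s; let go beyond 1.5 rad it swings softly. Keep it below 2.5 rad/s.
- lid_hinge (a point): Point on the hinge line, at the middle of the lid's width and at its underside, 68 mm above the bench, 95 mm towards +x from the case's origin. The axis runs along the case's y. The lid stretches from here towards the case's -x when shut; its upper face is 6 mm above this level.
- lid_pad (a point): Centre of the top of the yellow pad (24 mm by 60 mm by 3 mm, its long side along the case's y) on the lid near its free edge: 175 mm from the hinge line, 9 mm above the lid's underside. It moves with the lid; 77 mm above the bench when shut.
- latch (a joint): Slide of the latch hook in m: 0 while it holds the lid, 0.013 once it has let go (clicked). It clicks when the pad has been pressed down about 4 mm; the pad meets its stop after about 8 mm. Pressing takes about 3.5 N, then the stop is hard. Once clicked it does not catch the lid again.
- red_car: Red model racing car, 120 mm long, 52 mm wide, 38 mm high, about 120 g. Origin at its centre at the bottom of its wheels; x along its length (nose to -x, wing at +x), z up. Grip it across its straight flanks between the wheels: 52 mm apart, within 25 mm of the middle, 6 to 31 mm up. It stands left or right of the case, the blue car on the other side.
- blue_car: The same car in blue, not to be moved. Same origin and axes.
- pliers: Pliers with yellow handles, about 160 mm long, lying flat. Not to be moved; origin at the middle of its underside.
- screwdriver: Screwdriver with a red handle, lying flat. Not to be moved; origin at the middle of its underside.
- jar_a: Paint jar with orange cap, 42 mm wide, 55 mm high. Not to be moved; origin at the middle of its underside.
- jar_b: Paint jar with blue cap, 42 mm wide, 55 mm high. Not to be moved; origin at the middle of its underside.
- jar_c: Paint jar with green cap, 42 mm wide, 55 mm high. Not to be moved; origin at the middle of its underside.
- mesh: Flat wire mesh panel 120 by 80 by 2 mm. Not to be moved; origin at the middle of its underside.
Not all that is in view belongs to the job. Of the things like the red_car, leave any that is green or white; of the rest the larger one is meant.

How it is judged:
On the way, in this order (a step that is already met when the one before it is completed fails the run):
1. the latch has clicked and let go of the lid (value of joint latch above 0.01 m), for 0.05 s.
2. the lid stands fully open and still (value of joint lid above 1.65 rad and velocity of joint lid below 0.1 rad/s), for 0.2 s.
At the end, for the whole second after the job is handed in: The lid is open (over 1.65 rad) and the red car stands on its wheels on the floor of the case, its centre within 22 mm of the middle of the road strip, its length within 0.25 rad of the strip's, upright within 0.1 rad, at rest and released (value of joint lid above 1.65 rad and horizontal distance between red_car and bay below 0.022 m and z of red_car in the frame of bay below 0.006 m and angle between the x axis of red_car and the x axis of case, either way round below 0.25 rad and angle between red_car's own z axis and vertical below 0.1 rad and linear speed of red_car below 0.02 m/s and contact force between the fingers and red_car below 0.05 N); the robot touches nothing.
It fails at once if the lid flies up (opens faster than 2.5 rad/s) (velocity of joint lid above 2.5 rad/s).
It fails at once if the red car is dropped into the case (falls faster than 0.6 m/s, not held, over the case) (linear speed of red_car above 0.6 m/s and contact force between the fingers and red_car below 0.05 N and horizontal distance between red_car and bay below 0.1 m).
It fails at once if another thing on the bench is moved by more than 25 mm (distance of any of blue_car, pliers, screwdriver, jar_a, jar_b, jar_c, mesh from where it was at the start of the episode above 0.025 m).
It also fails if it takes over 62 s, if anything falls off the work surface, if the arm or the gripper's body presses on something with over 40 N, if the wrist force passes 120 N, or if a joint passes its speed limit or range.

## Working session

There is one attempt and no reset: what is moved stays moved. The work goes in short steps, Python scripts to look and compute and a shell command to move; the robot and the scene stay as the last step left them, time stands still between calls to the robot, and variables do not carry over. Pictures are saved under pics/ and viewed, at most 10 in all, crops included, and the job is handed in when it is done.

```bash
ls; mkdir -p pics; python3 - <<'E'
from rig import ctrl
import cv2,numpy as np
for n in("scene","top"):
    cv2.imwrite(f"pics/{n}0.png",cv2.cvtColor(ctrl.capture(n),cv2.COLOR_RGB2BGR))
    p=ctrl.camera_params(n);print(n,np.round(p["K"],1).tolist(),p["dist_coeffs"],np.round(p["T"],3).tolist())
s=ctrl.read_state();print({k:np.round(v,3).tolist() for k,v in s.items()})
E
```

```text
pics
scene [[413.1, 0.0, 272.4], [0.0, 413.1, 210.9], [0.0, 0.0, 1.0]] [-0.08789815  0.          0.          0.          0.        ] [[0.481, 0.747, -0.459, 1.038], [0.876, -0.402, 0.264, -0.298], [0.013, -0.529, -0.848, 1.058], [0.0, 0.0, 0.0, 1.0]]
top [[532.4, 0.0, 263.9], [0.0, 532.4, 209.8], [0.0, 0.0, 1.0]] [0.05914769 0.         0.         0.         0.        ] [[0.019, -0.984, 0.175, 0.267], [-1.0, -0.023, -0.02, 0.015], [0.023, -0.175, -0.984, 1.475], [0.0, 0.0, 0.0, 1.0]]
{'time': 0.1, 'joint_positions': [1.212, 0.435, 0.025, 1.574, -0.012, 1.134, -0.075], 'dq': [-0.0, -0.001, -0.0, -0.002, 0.0, -0.001, 0.0], 'effort': [0.004, -67.176, 1.029, -31.69, 0.016, 0.007, -0.0], 'tcp_pos': [0.158, -0.604, 0.239], 'eef_rot': [[0.967, 0.253, -0.0], [0.253, -0.967, 0.001], [-0.0, -0.001, -1.0]], 'ft_force': [0.108, 0.465, -0.231], 'torque': [-0.005, 0.003, 0.01], 'finger_force': 0.0, 'opening': 0.996}
```

View pics/top0.png

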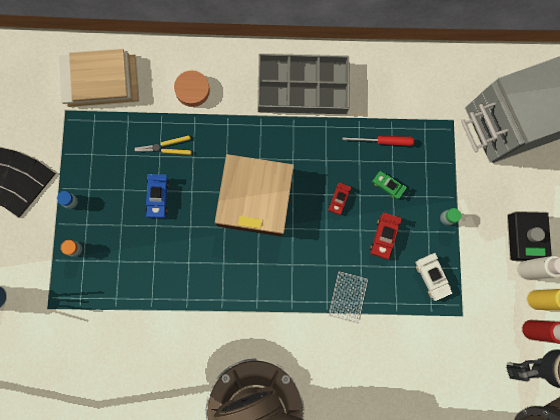

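View pics/scene0.png

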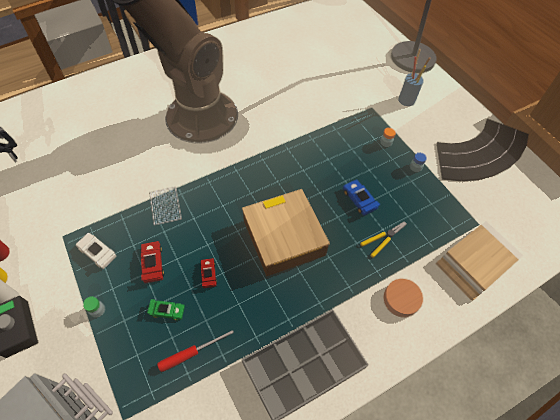

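The top view shows the case at about (255,195) with its pad at (250,222). The large red car is at (386,236), with a small red decoy at (340,198), the green car at (390,185) and the white one at (434,277). I'll enlarge this area.

```bash
python3 - <<'E'
import cv2
a=cv2.imread("pics/top0.png")[145:270,205:405];cv2.imwrite("pics/c1.png",cv2.resize(a,None,fx=4,fy=4,interpolation=cv2.INTER_CUBIC))
a=cv2.imread("pics/scene0.png")[180:300,130:330];cv2.imwrite("pics/c2.png",cv2.resize(a,None,fx=4,fy=4,interpolation=cv2.INTER_CUBIC))
E
```

```text
(no output)
```

View pics/c1.png

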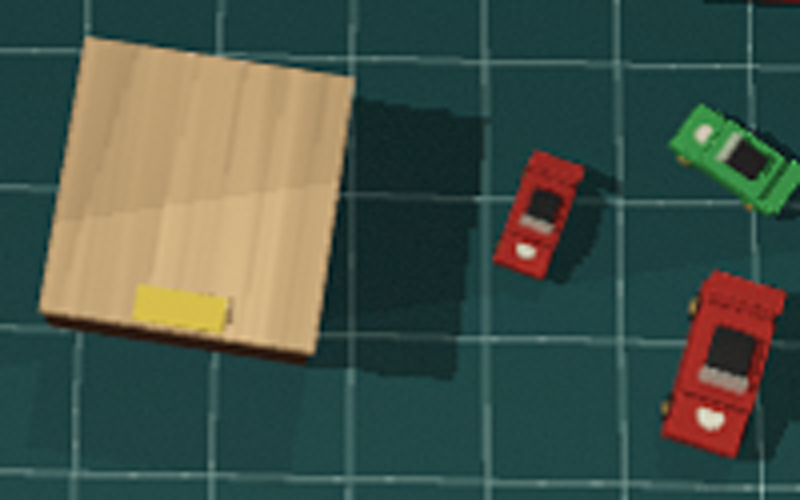

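View pics/c2.png

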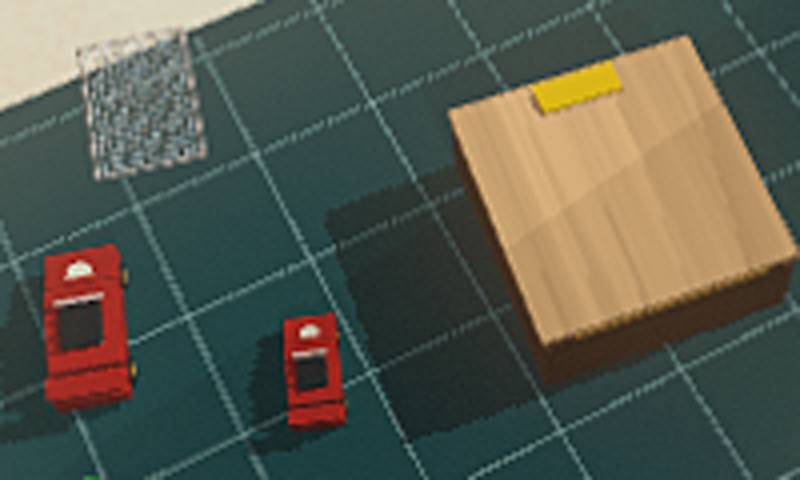

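The top crop gives lid corners (87,37), (355,77), (316,355), (40,313) and pad corners (137,285), (230,296), (225,332), (132,320). The big red car's wing corners are (712,270) and (787,290), and its nose corners (662,435) and (738,458). I'll also use the matching points in the scene crop.

```bash
cat > h.py <<'E'
import numpy as np,cv2
from rig import ctrl
def px2w(n,pts,z):
    p=ctrl.camera_params(n);K,D,T=[np.array(p[k],float) for k in("K","dist_coeffs","T")]
    u=cv2.undistortPoints(np.array(pts,float).reshape(-1,1,2),K,D).reshape(-1,2)
    d=np.c_[u,np.ones(len(u))]@T[:3,:3].T;o=T[:3,3]
    return o+d*((z-o[2])/d[:,2])[:,None]
E
python3 - <<'E'
from h import *
c1=lambda P:np.array(P)/4+[205,145]-.375
c2=lambda P:np.array(P)/4+[130,180]-.375
np.set_printoptions(precision=4,suppress=True)
def rep(n,far,near,pad,wing,nose):
    L=px2w(n,far+near,.074);m=L.mean(0);d=L[:2].mean(0)-L[2:].mean(0)
    d2=L[0]-L[1]+L[3]-L[2]
    print(n,"lid c",m,"yaw",np.arctan2(d[1],d[0]),np.arctan2(-d2[0],d2[1]),"len",np.hypot(*d[:2]),np.hypot(*d2[:2])/2)
    print(" pad",px2w(n,pad,.077).mean(0))
    W=px2w(n,wing,.037).mean(0);N=px2w(n,nose,.02).mean(0);d=W-N
    print(" car",(W+N)/2,"yaw",np.arctan2(d[1],d[0]),np.hypot(*d[:2]),W,N)
rep("top",*[c1(x).tolist() for x in ([(87,37),(355,77)],[(316,355),(40,313)],[(137,285),(230,296),(225,332),(132,320)],[(712,270),(787,290)],[(662,435),(738,458)])])
rep("scene",*[c2(x).tolist() for x in ([(797,255),(550,345)],[(450,112),(688,37)],[(535,97),(618,63),(622,90),(545,115)],[(132,400),(58,410)],[(45,257),(116,245)])])
E
```

```text
top lid c [0.5613 0.013  0.074 ] yaw -0.12837154090133918 -0.12835262625871335 len 0.19217084880952154 0.18470007526029825
 pad [0.4829 0.0237 0.077 ]
 car [ 0.461  -0.3497  0.0285] yaw -0.27597036406237163 0.11803654017625018 [ 0.5178 -0.3657  0.037 ] [ 0.4042 -0.3336  0.02  ]
scene lid c [0.5631 0.0164 0.074 ] yaw -0.1315730463461648 -0.1258754449747052 len 0.1910546781751648 0.18050243603655505
 pad [0.4861 0.0267 0.077 ]
 car [ 0.4664 -0.3473  0.0285] yaw -0.2438824154118223 0.12766404608180643 [ 0.5283 -0.3627  0.037 ] [ 0.4044 -0.3318  0.02  ]
```

```bash
python3 -m handwheel '[[0,0,0,0.128],[0,0,0,0.128],[0,0,0,0.129],[0.014,-0.037,0,0],[0.014,-0.037,0,0],[0.014,-0.037,0,0],[0.014,-0.037,0,0],[0.014,-0.037,0,0],[0.014,-0.037,0,0],[0.014,-0.037,0,0]]' 0 40; cat >> h.py <<'E'
O=np.array([.562,.0145]);yaw=-.129
e=np.array([np.cos(yaw),np.sin(yaw)]);f=np.array([-e[1],e[0]]);H=O+.095*e
def to(xy,y=yaw):
    s=ctrl.read_state();R=np.array(s["eef_rot"]);p=np.array(s["tcp_pos"])
    d=np.array([*(np.array(xy)-p[:2]),0])@R
    cy=np.arctan2(R[1,0],R[0,0])
    print("t",round(s["time"],2),"tcp",p.round(4),"F",np.round(s["ft_force"],2),"yaw",round(cy,4),"tool dxy",d.round(4),"turn",round(cy-y,4))
E
python3 -c "
from h import *
to(H-.163*e)"
```

```text
time: 1.1
tcp_pos: [0.289, -0.3588, 0.2391]
eef_rot: [[0.992, -0.129, -0.0], [-0.129, -0.992, 0.0], [-0.0, -0.0, -1.0]]
ft_force: [0.8, -0.6, -0.1]
opening: -0.004
finger_force: 0.0
t 1.1 tcp [ 0.289  -0.3588  0.2391] F [ 0.84 -0.56 -0.14] yaw -0.1293 tool dxy [ 0.1546 -0.4054  0.    ] turn -0.0003
```

```bash
python3 -m handwheel '[[0.015,-0.04,0,0],[0.015,-0.04,0,0],[0.015,-0.04,0,0],[0.015,-0.04,0,0],[0.015,-0.04,0,0],[0.015,-0.04,0,0],[0.015,-0.04,0.02,0],[0.015,-0.04,0.03,0],[0.015,-0.04,0.03,0],[0,0,0.02,0]]' >/dev/null
python3 -m handwheel '[[0,0,0,0]]'
python3 -c "
from h import *
to(H-.163*e)"
```

```text
time: 2.2
tcp_pos: [0.4655, -0.0231, 0.1393]
eef_rot: [[0.992, -0.126, -0.006], [-0.126, -0.992, 0.0], [-0.006, 0.0, -1.0]]
ft_force: [-0.1, -1.0, 0.1]
opening: -0.0
finger_force: 0.0
t 2.2 tcp [ 0.4655 -0.0231  0.1393] F [-0.07 -0.98  0.14] yaw -0.1266 tool dxy [ 0.023  -0.0496 -0.0001] turn 0.0024
```

```bash
python3 -m handwheel '[[0.012,-0.025,0,0],[0.011,-0.025,0,0],[0,0,0.02,0],[0,0,0.02,0],[0,0,0,0],[0,0,0,0]]'
python3 -c "
from h import *
to(H-.163*e)"
```

```text
time: 2.8
tcp_pos: [0.4966, 0.0216, 0.1027]
eef_rot: [[0.991, -0.13, -0.0], [-0.13, -0.991, -0.001], [-0.0, 0.001, -1.0]]
ft_force: [0.2, 0.3, -0.4]
opening: -0.004
finger_force: 0.0
t 2.8 tcp [0.4966 0.0216 0.1027] F [ 0.16  0.32 -0.44] yaw -0.1307 tool dxy [-0.0022 -0.0014 -0.    ] turn -0.0017
```

```bash
python3 -m handwheel '[[-0.002,-0.001,0.01,0],[0,0,0.003,0],[0,0,0,0],[0,0,0,0]]'; python3 -m handwheel '[[0,0,0.002,0],[0,0,0.002,0],[0,0,0,0]]'; python3 -m handwheel '[[0,0,0.002,0],[0,0,0,0]]';python3 -m handwheel '[[0,0,0.002,0],[0,0,0,0]]'
```

```text
time: 3.2
tcp_pos: [0.4947, 0.0237, 0.089]
eef_rot: [[0.992, -0.129, 0.0], [-0.129, -0.992, -0.0], [0.0, 0.0, -1.0]]
ft_force: [-0.0, 0.1, -0.3]
opening: 0.003
finger_force: 0.0
time: 3.5
tcp_pos: [0.4949, 0.0238, 0.0848]
eef_rot: [[0.992, -0.129, 0.0], [-0.129, -0.992, 0.0], [0.0, -0.0, -1.0]]
ft_force: [0.2, 0.4, 1.8]
opening: -0.004
finger_force: 1.2
time: 3.7
tcp_pos: [0.4948, 0.0238, 0.0827]
eef_rot: [[0.992, -0.129, 0.0], [-0.129, -0.992, 0.0], [0.0, -0.0, -1.0]]
ft_force: [-0.2, -0.2, 1.2]
opening: 0.0
finger_force: 0.6
time: 3.9
tcp_pos: [0.4947, 0.0238, 0.0807]
eef_rot: [[0.992, -0.129, 0.0], [-0.129, -0.992, 0.0], [0.0, -0.0, -1.0]]
ft_force: [0.3, 0.4, 3.8]
opening: 0.001
finger_force: 1.8
```

```bash
python3 -m handwheel '[[0,0,0.002,0],[0,0,0,0]]'; python3 -m handwheel '[[0,0,0.001,0],[0,0,0,0],[0,0,0,0]]'
python3 - <<'E'
from h import *
# tip corner path: r=.174 along lid, 9mm offset; in case-x / z relative; corner -11mm
s=ctrl.read_state();x0=(np.array(s["tcp_pos"][:2])-H)@e;z0=s["tcp_pos"][2]
print(x0,z0)
r=.174
for t in list(np.arange(0,1.85,.1)):
    tt=min(t,1.5708)
    cx=-r*np.cos(t)+.009*np.sin(t)+.011; cz=.068+r*np.sin(t)+.009*np.cos(t)+.008
    print(round(t,2),round(cx*1e3,1),round(cz*1e3,1))
E
```

```text
time: 4.1
tcp_pos: [0.4947, 0.0238, 0.0787]
eef_rot: [[0.992, -0.129, -0.0], [-0.129, -0.992, 0.0], [-0.0, -0.0, -1.0]]
ft_force: [-0.3, 0.6, 3.4]
opening: -0.0
finger_force: 1.8
time: 4.4
tcp_pos: [0.4947, 0.0239, 0.0778]
eef_rot: [[0.992, -0.129, 0.0], [-0.129, -0.992, 0.0], [0.0, -0.0, -1.0]]
ft_force: [-0.7, 1.1, 3.8]
opening: 0.001
finger_force: 1.8
-0.16294336223334366 0.07783484489797816
0.0 -163.0 85.0
0.1 -161.2 102.3
0.2 -157.7 119.4
0.3 -152.6 136.0
0.4 -145.8 152.0
0.5 -137.4 167.3
0.6 -127.5 181.7
0.7 -116.3 195.0
0.8 -103.8 207.1
0.9 -90.1 217.9
1.0 -75.4 227.3
1.1 -59.9 235.2
1.2 -43.7 241.4
1.3 -26.9 246.1
1.4 -9.7 249.0
1.5 7.7 250.2
1.6 25.1 249.7
1.7 42.3 247.4
1.8 59.3 243.4
```

```bash
python3 -m handwheel '[[0,0,-0.002,0],[0,0,-0.003,0],[0,0,-0.003,0],[0,0,-0.003,0],[0,0,-0.003,0],[0,0,-0.003,0],[0.001,0,-0.003,0],[0.001,0,-0.004,0],[0,0,-0.001,0],[0,0,0,0]]'
```

```text
time: 5.4
tcp_pos: [0.4964, 0.0236, 0.1029]
eef_rot: [[0.992, -0.129, -0.0], [-0.129, -0.992, -0.0], [-0.0, 0.0, -1.0]]
ft_force: [0.7, -0.6, 3.8]
opening: -0.005
finger_force: 1.5
```

```bash
python3 -m handwheel '[[0.0015,0,-0.006,0],[0.002,0,-0.009,0],[0.0025,0,-0.009,0],[0.0025,0,-0.0085,0],[0.003,0,-0.0085,0],[0.0035,0,-0.008,0],[0.004,0,-0.008,0],[0.0045,0,-0.008,0],[0.0045,0,-0.0075,0],[0.003,0,-0.005,0]]'
python3 -c "
from h import *
to(H-.1275*e)"
```

```text
time: 6.4
tcp_pos: [0.5283, 0.0194, 0.1811]
eef_rot: [[0.992, -0.129, 0.001], [-0.129, -0.992, 0.0], [0.001, -0.0, -1.0]]
ft_force: [2.5, -0.3, 1.0]
opening: -0.002
finger_force: 1.0
t 6.4 tcp [0.5283 0.0194 0.1811] F [ 2.47 -0.28  0.96] yaw -0.1295 tool dxy [0.0016 0.0006 0.    ] turn -0.0005
```

```bash
python3 -m handwheel '[[0.005,0,-0.005,0],[0.006,0,-0.007,0],[0.006,0,-0.0065,0],[0.0065,0,-0.006,0],[0.007,0,-0.006,0],[0.007,0,-0.0055,0],[0.007,0,-0.005,0],[0.0075,0,-0.005,0],[0.0075,0,-0.004,0],[0.007,0,-0.0035,0]]'
python3 -c "
from h import *
to(H-.0599*e)"
```

```text
time: 7.4
tcp_pos: [0.594, 0.0108, 0.2341]
eef_rot: [[0.992, -0.129, -0.0], [-0.129, -0.992, -0.0], [-0.0, 0.0, -1.0]]
ft_force: [1.3, -1.3, 1.1]
opening: 0.001
finger_force: 0.6
t 7.4 tcp [0.594  0.0108 0.2341] F [ 1.31 -1.29  1.09] yaw -0.1293 tool dxy [ 0.0029  0.0005 -0.    ] turn -0.0003
```

```bash
python3 -m handwheel '[[0.008,0,-0.004,0],[0.008,0,-0.003,0],[0.008,0,-0.0025,0],[0.008,0,-0.002,0],[0.008,0,-0.0015,0],[0.008,0,-0.001,0],[0.008,0,0,0],[0.008,0,0,0],[0.008,0,0,0],[0.008,0,0,0]]'; python3 -m handwheel '[[0.006,0,0,0],[0.006,0,0,0],[0.006,0,0,0],[0.006,0,0,0],[0.005,0,0,0],[0.004,0,0,0],[0.004,0,0,0],[0.004,0,0,0],[0.003,0,0,0],[0,0,0,0]]'
python3 -c "
from h import *
to(H)
import cv2
a=cv2.cvtColor(ctrl.capture('scene'),cv2.COLOR_RGB2BGR)
cv2.imwrite('pics/s1.png',a)"
```

```text
time: 8.4
tcp_pos: [0.6732, 0.0006, 0.2476]
eef_rot: [[0.992, -0.129, -0.0], [-0.129, -0.992, -0.0], [-0.0, 0.0, -1.0]]
ft_force: [0.3, -0.1, -0.4]
opening: 0.005
finger_force: 0.3
time: 9.4
tcp_pos: [0.7166, -0.0051, 0.2477]
eef_rot: [[0.992, -0.129, -0.0], [-0.129, -0.992, -0.0], [-0.0, 0.0, -1.0]]
ft_force: [0.1, 1.4, -0.2]
opening: 0.002
finger_force: 0.0
t 9.4 tcp [ 0.7166 -0.0051  0.2477] F [ 0.12  1.36 -0.24] yaw -0.1294 tool dxy [-0.0608  0.0005  0.    ] turn -0.0004
```

View pics/s1.png

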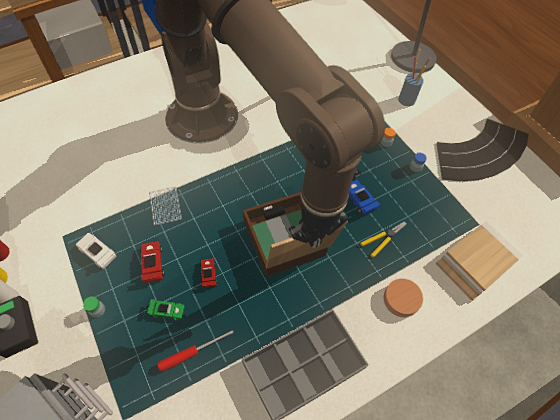

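The lid stands open and the hand is clear of it. The red car is still at (151,261). Next I go to the car: up first, then sideways.

```bash
python3 -m handwheel '[[0.003,0,-0.02,0],[0.003,0,-0.03,0],[0,0.01,-0.02,0],[0,0.03,0,0],[0,0.04,0,0],[0,0.04,0,0],[0,0.04,0,0],[-0.02,0.035,0,0],[-0.03,0.03,0,0],[-0.03,0.03,0,0]]' 0.0854; python3 -m handwheel '[[-0.03,0.03,0.02,0],[-0.03,0.03,0.03,0],[-0.03,0.03,0.03,0],[-0.03,0.025,0.03,0],[-0.01,0,0.03,0],[0,0,0,0.13],[0,0,0,0],[0,0,0,0]]'
python3 -c "
from h import *
to([.4635,-.3485],-.26)
import cv2
for n in ('top','scene'): cv2.imwrite(f'pics/{n}2.png',cv2.cvtColor(ctrl.capture(n),cv2.COLOR_RGB2BGR))
a=cv2.imread('pics/top2.png')[140:280,200:440];b=cv2.imread('pics/scene2.png')[160:300,90:330]
cv2.imwrite('pics/m2.png',cv2.resize(np.vstack([a,b]),None,fx=2.1,fy=2.1,interpolation=cv2.INTER_CUBIC))"
```

```text
time: 10.45
tcp_pos: [0.6086, -0.2495, 0.3176]
eef_rot: [[0.992, -0.129, -0.0], [-0.129, -0.992, 0.0], [-0.0, -0.0, -1.0]]
ft_force: [0.6, 0.3, -0.2]
opening: 1.001
finger_force: 0.0
time: 11.25
tcp_pos: [0.4696, -0.3436, 0.1808]
eef_rot: [[0.968, -0.253, 0.001], [-0.253, -0.968, -0.001], [0.001, 0.0, -1.0]]
ft_force: [0.3, 0.6, -0.4]
opening: 1.004
finger_force: 0.0
t 11.25 tcp [ 0.4696 -0.3436  0.1808] F [ 0.34  0.58 -0.37] yaw -0.2554 tool dxy [-0.0046  0.0063 -0.    ] turn 0.0046
```

View pics/m2.png

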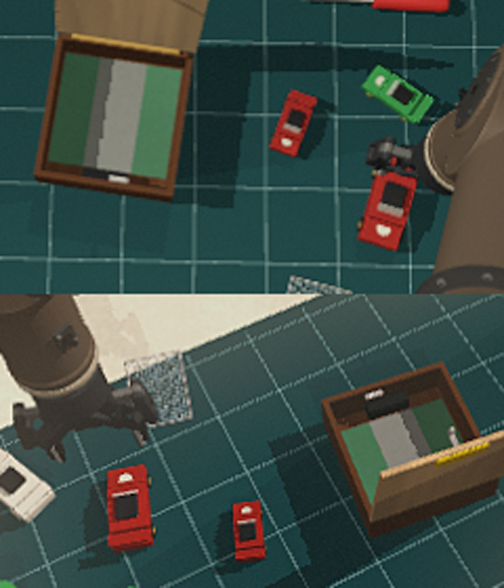

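The car and case show no change, the lid is open, and the grey strip is clear. Going down on the car.

```bash
python3 -m handwheel '[[-0.005,0.006,0.02,0.005],[0,0,0.03,0],[0,0,0.03,0],[0,0,0.03,0],[0,0,0.02,0],[0,0,0,0],[0,0,0,0]]'
python3 -c "
from h import *
to([.4635,-.3485],-.26)
import cv2
for n in ('top','scene'): cv2.imwrite(f'pics/{n}3.png',cv2.cvtColor(ctrl.capture(n),cv2.COLOR_RGB2BGR))
a=cv2.imread('pics/top3.png')[180:280,330:440];b=cv2.imread('pics/scene3.png')[200:300,80:190]
cv2.imwrite('pics/m3.png',cv2.resize(np.hstack([a,b]),None,fx=3.6,fy=3.6,interpolation=cv2.INTER_CUBIC))"
```

```text
time: 12.05
tcp_pos: [0.4632, -0.3482, 0.0508]
eef_rot: [[0.966, -0.26, 0.001], [-0.26, -0.966, -0.0], [0.001, -0.0, -1.0]]
ft_force: [-0.0, -0.6, -0.0]
opening: 1.001
finger_force: 0.0
t 12.05 tcp [ 0.4632 -0.3482  0.0508] F [-0.05 -0.57 -0.01] yaw -0.2628 tool dxy [0.0004 0.0002 0.    ] turn -0.0028
```

View pics/m3.png

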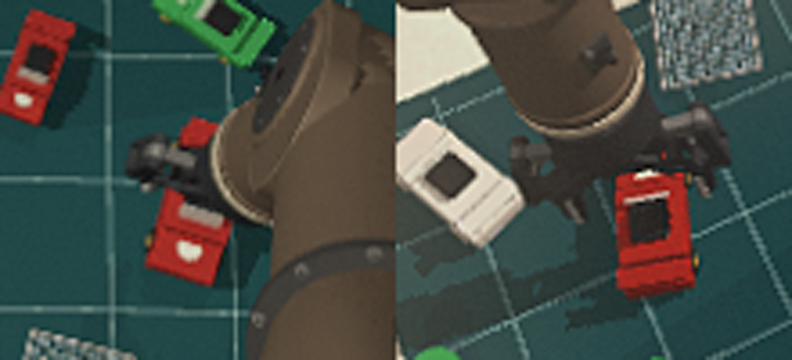

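The fingers straddle the car, with tips at (575,215) and (705,185) and the car between them. Now I lower and grip.

```bash
python3 -m handwheel '[[0,0,0.015,0],[0,0,0.015,0],[0,0,0.007,0],[0,0,0,0],[0,0,0,0]]'; python3 -m handwheel '[[0,0,0,0],[0,0,0,0],[0,0,0,0],[0,0,0,0],[0,0,0,0],[0,0,0,0],[0,0,0,0]]' 0 30; python3 -m handwheel '[[0,0,-0.005,0],[0,0,-0.015,0],[0,0,-0.03,0],[0,0,-0.03,0],[0,0,-0.03,0],[0,0,-0.02,0],[0,0,0,0],[0,0,0,0]]'
python3 -c "
from h import *
to(O+.009*e)"
```

```text
time: 12.65
tcp_pos: [0.4626, -0.3483, 0.0133]
eef_rot: [[0.965, -0.261, 0.0], [-0.261, -0.965, -0.0], [0.0, 0.0, -1.0]]
ft_force: [0.6, -0.1, -0.1]
opening: 0.998
finger_force: 0.0
time: 13.35
tcp_pos: [0.4628, -0.3484, 0.0137]
eef_rot: [[0.965, -0.261, 0.001], [-0.261, -0.965, -0.001], [0.001, 0.0, -1.0]]
ft_force: [-1.4, 0.0, 5.9]
opening: 0.601
finger_force: 30.7
time: 14.15
tcp_pos: [0.4624, -0.3482, 0.1436]
eef_rot: [[0.965, -0.261, 0.001], [-0.261, -0.965, -0.001], [0.001, 0.0, -1.0]]
ft_force: [-0.5, 0.2, -2.1]
opening: 0.603
finger_force: 32.1
t 14.15 tcp [ 0.4624 -0.3482  0.1436] F [-0.54  0.23 -2.11] yaw -0.2644 tool dxy [ 1.030e-02 -3.774e-01 -1.000e-04] turn -0.1354
```

```bash
python3 -m handwheel '[[0,0,0,-0.07],[0,0,0,-0.065],[0.006,-0.03,0,0],[0.007,-0.04,0,0],[0.007,-0.04,0,0],[0.007,-0.04,0,0],[0.007,-0.04,0,0],[0.007,-0.04,0,0],[0.007,-0.04,0,0],[0.007,-0.04,0,0]]'; python3 -m handwheel '[[0.006,-0.04,0,0],[0,-0.022,0,0],[0,0,0,0],[0,0,0,0],[0,0,0,0]]'
python3 -c "
from h import *
to(O+.009*e)
import cv2
for n in ('top','scene'): cv2.imwrite(f'pics/{n}4.png',cv2.cvtColor(ctrl.capture(n),cv2.COLOR_RGB2BGR))
a=cv2.imread('pics/top4.png')[130:260,190:320];b=cv2.imread('pics/scene4.png')[160:290,220:350]
cv2.imwrite('pics/m4.png',cv2.resize(np.hstack([a,b]),None,fx=3,fy=3,interpolation=cv2.INTER_CUBIC))"
```

```text
time: 15.15
tcp_pos: [0.5562, -0.0463, 0.1417]
eef_rot: [[0.992, -0.129, -0.003], [-0.129, -0.992, 0.0], [-0.003, 0.0, -1.0]]
ft_force: [0.6, 0.9, -1.3]
opening: 0.606
finger_force: 32.0
time: 15.65
tcp_pos: [0.5703, 0.0113, 0.1423]
eef_rot: [[0.991, -0.13, -0.002], [-0.13, -0.991, -0.001], [-0.002, 0.001, -1.0]]
ft_force: [-0.1, 0.2, -1.3]
opening: 0.604
finger_force: 32.0
t 15.65 tcp [0.5703 0.0113 0.1423] F [-0.12  0.2  -1.25] yaw -0.1308 tool dxy [ 0.0004 -0.0022 -0.    ] turn -0.0018
```

View pics/m4.png

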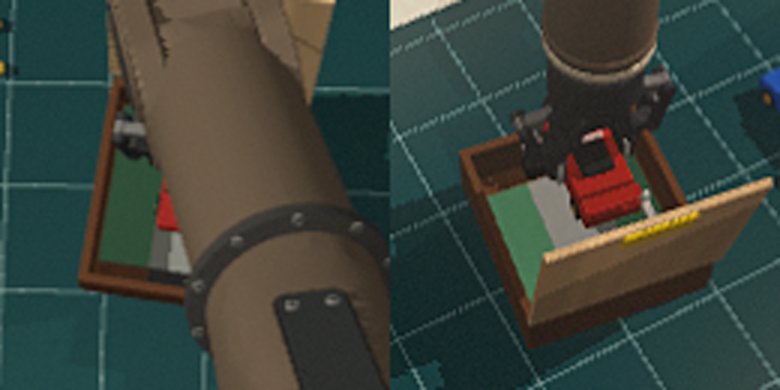

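The car hangs level over the strip in line with it, and the lid is open. Lowering.

```bash
python3 -m handwheel '[[0,-0.002,0.02,0],[0,0,0.025,0],[0,0,0.025,0],[0,0,0.02,0],[0,0,0.012,0],[0,0,0.006,0],[0,0,0.003,0],[0,0,0.002,0],[0,0,0,0],[0,0,0,0]]'; python3 -m handwheel '[[0,0,0.002,0],[0,0,0,0],[0,0,0,0]]'
python3 -c "
from h import *
to(O+.009*e)"
```

```text
time: 16.75
tcp_pos: [0.5716, 0.0149, 0.0307]
eef_rot: [[0.992, -0.129, 0.001], [-0.129, -0.992, 0.0], [0.001, -0.0, -1.0]]
ft_force: [0.0, -0.2, -1.5]
opening: 0.606
finger_force: 32.1
time: 17.05
tcp_pos: [0.5712, 0.0148, 0.0281]
eef_rot: [[0.992, -0.129, 0.0], [-0.129, -0.992, -0.0], [0.0, 0.0, -1.0]]
ft_force: [-0.4, 0.6, -1.3]
opening: 0.601
finger_force: 32.1
t 17.05 tcp [0.5712 0.0148 0.0281] F [-0.44  0.57 -1.3 ] yaw -0.1292 tool dxy [-0.0001  0.0015  0.    ] turn -0.0002
```

```bash
python3 -m handwheel '[[0,0,0.002,0],[0,0,0.001,0],[0,0,0,0],[0,0,0,0]]'; python3 -m handwheel '[[0,0,0.001,0],[0,0,0,0],[0,0,0,0]]'
```

```text
time: 17.45
tcp_pos: [0.5712, 0.0148, 0.025]
eef_rot: [[0.992, -0.129, -0.0], [-0.129, -0.992, -0.0], [-0.0, 0.0, -1.0]]
ft_force: [0.3, -1.2, -2.2]
opening: 0.599
finger_force: 32.1
time: 17.75
tcp_pos: [0.5712, 0.0148, 0.0241]
eef_rot: [[0.992, -0.129, -0.0], [-0.129, -0.992, -0.0], [-0.0, 0.0, -1.0]]
ft_force: [-0.2, 0.6, -1.3]
opening: 0.604
finger_force: 32.1
```

```bash
python3 -m handwheel '[[0,0,0.001,0],[0,0,0,0],[0,0,0,0]]'|grep -E 'tcp|ft'; python3 -m handwheel '[[0,0,0.001,0],[0,0,0,0],[0,0,0,0]]'|grep -E 'tcp|ft'
```

```text
tcp_pos: [0.5713, 0.0148, 0.0237]
ft_force: [-2.5, -0.3, 7.0]
tcp_pos: [0.5713, 0.0148, 0.0236]
ft_force: [-5.8, -1.0, 18.3]
```

```bash
python3 -m handwheel '[[0,0,-0.001,0],[0,0,0,0]]'|grep ft; python3 -m handwheel '[[0,0,0,0],[0,0,0,0],[0,0,0,0],[0,0,0,0],[0,0,0,0]]' 0.078; python3 -m handwheel '[[0,0,-0.01,0],[0,0,-0.02,0],[0,0,-0.03,0],[0,0,-0.04,0],[0,0,-0.04,0],[-0.02,0,-0.04,0],[-0.04,0,-0.03,0],[-0.04,0,0,0],[-0.04,0,0,0],[-0.03,0.02,0,0]]';python3 -m handwheel '[[0,0.04,0,0],[0,0.04,0,0],[0,0.04,0,0],[0,0.04,0,0],[0,0.04,0,0],[0,0.04,0,0],[0,0.02,0,0],[0,0,0,0]]'
python3 -c "
from h import *
import cv2
for n in ('top','scene'): cv2.imwrite(f'pics/{n}5.png',cv2.cvtColor(ctrl.capture(n),cv2.COLOR_RGB2BGR))
a=cv2.imread('pics/top5.png')[130:260,190:320];b=cv2.imread('pics/scene5.png')[160:290,220:350]
cv2.imwrite('pics/m5.png',cv2.resize(np.hstack([a,b]),None,fx=3,fy=3,interpolation=cv2.INTER_CUBIC))"
```

```text
ft_force: [-2.5, 0.5, 9.3]
time: 19.05
tcp_pos: [0.5712, 0.0148, 0.023]
eef_rot: [[0.992, -0.129, -0.0], [-0.129, -0.992, -0.0], [-0.0, 0.0, -1.0]]
ft_force: [-0.6, -1.0, 0.3]
opening: 0.91
finger_force: 0.0
time: 20.05
tcp_pos: [0.398, 0.019, 0.234]
eef_rot: [[0.992, -0.125, 0.001], [-0.125, -0.992, 0.0], [0.001, -0.001, -1.0]]
ft_force: [-0.5, -0.6, 0.6]
opening: 0.913
finger_force: 0.0
time: 20.85
tcp_pos: [0.3657, -0.2437, 0.2337]
eef_rot: [[0.991, -0.134, 0.0], [-0.134, -0.991, -0.001], [0.001, 0.001, -1.0]]
ft_force: [-0.8, -0.7, -0.5]
opening: 0.909
finger_force: 0.0
```

View pics/m5.png

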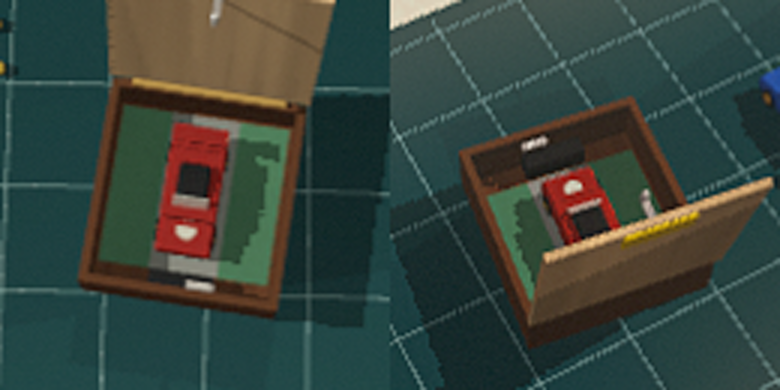

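The car stands on the strip in line with it (wing corners (175,123) and (230,130), nose corners (157,250) and (212,258)), and the lid is open. A quick number check before I hand in.

```bash
python3 -c "
from h import *
c=lambda P:(np.array(P)/3+[190,130]-.33).tolist()
W=px2w('top',c([(175,123),(230,130)]),.047).mean(0);N=px2w('top',c([(157,250),(212,258)]),.03).mean(0);d=W-N
m=((W+N)/2)[:2]-O-.009*e
print('off',m@e,m@f,'yaw err',np.arctan2(d[1],d[0])-yaw)"
```

```text
off -0.0021504979300910262 0.00045485232936352826 yaw err 0.010836087196669217
```

```bash
python3 -c "
from rig import ctrl
print(ctrl.job_done())"
```

```text
the job is handed in; nothing more can be done
None
```

The job is handed in, though no verdict came back: the lid was eased fully open, and the red car stands released on the road strip, measured about 2 mm off its middle and 0.01 rad off its line.

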